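# Insulation test of a connector: range by clicks, then hold the test button

### The job

The connector in the nest of the insulation tester is ready for its test: push the clear yellow-edged guard shut over it, and push the black pointer knob round clockwise, click by click, to the four-dot range, never past it to five dots and without pinching it. Only when the guard is shut and the knob stands at four dots, press the red test button fully down, and finish while still holding it down with the fingertips. The connector stays in its nest, and the tools beside the tester stay where they lie.

Things in the scene. Friction and masses are not known exactly. Their poses are not given: they have to be found in the camera images.
- tester: grey bench instrument, 170 deep (x) x 220 wide (y) x 72 mm high, fixed, with a dark flat panel on top. Origin: centre of its underside; x points to its back, y to its left, z up. On the panel: pointer knob (axis at x -5, y +42 mm), guard and nest at back right, red button (x -53, y -60 mm), flat display. To its right stand a clamp, 125 mm high, and a bag sealer whose raised arm reaches 0.3 m high
- selector (a joint): turn of the black pointer knob about its upright axis, rad, growing clockwise from above. A spring detent clicks every 0.524 (30 degrees): 0 off (short white bar), 0.524 one dot, 1.047 two, 1.571 three, 2.094 four, 2.618 five dots. Needs up to about 11 N at 28 mm from the axis; past halfway it snaps on to the next click by itself and stays there. Starts at off, one or two dots
- selector_axis (a point): on the knob's axis, 20 mm above the panel, 92 mm above the bench; fixed to the tester. At joint value q the pointer points 1.309 - q rad counter-clockwise of the tester's x axis, seen from above. Nothing stands up within 75 mm of it when the guard is shut
- pointer_tip (a point): end of the knob's pointer, 39 mm from the axis, 20 mm above the panel. The knob is an upright bar 12 mm wide, from 27 mm behind the axis to 39 mm ahead of it, from 6 to 30 mm above the panel, with a white line on top of its pointer half; below it a round foot of radius 19 mm, 5 mm high
- guard (a joint): opening angle of the clear yellow-edged guard, rad: 0 shut flat on the panel, about 1.6 to 1.8 at the start (stands up, open; stop at 1.85). Stiff hinge with gravity: stays where it is left above about 0.6 rad, sinks shut by itself from below 0.4 rad. Needs under 2 N at its front
- guard_hinge (a point): middle of the guard's hinge line, along the tester's y, 3 mm above the panel (75 mm above the bench). The guard is a box without bottom, 74 mm from hinge line to front, 76 wide, 22 high; its flat top is 19 mm above the hinge line when shut. At angle q, what lies r before and h above the hinge when shut lies r*cos(q) - h*sin(q) before and r*sin(q) + h*cos(q) above it
- guard_front (a point): middle of the upper front edge of the guard, moving with it (74 mm before the hinge line and 19 mm above it when shut); a yellow thumb tab, 30 mm wide, sticks out 8 mm beyond it
- test_button (a joint): travel of the red test button, m: 0 up, 0.007 fully down; spring, 4 N when fully down, comes up when let go
- test_button_top (a point): centre of the top of the red button cap (radius 15 mm), moving with it; 95 mm above the bench when up. Its black round housing (radius 23 mm) ends 11 mm lower, so the cap stays 4 mm proud of it when fully down
- connector_2: black two-pin connector, 59 x 8 x 7 mm, loose in the white nest under the guard, long side along y of the tester. Origin: centre of its underside. Leave it there
- side_cutters: side cutters with blue grips, 126 x 48 x 13 mm, lying left of the tester; leave alone. Origin: centre of the underside
- pin_gauge: grey pin gauge, 78 x 13 x 13 mm, lying left of the tester; leave alone. Origin: centre of the underside
- pen_1: black and white marker pen, 135 x 17 x 16 mm, lying before the tester; leave alone. Origin: centre of the underside
- tally_counter: round steel tally counter, 76 x 51 x 25 mm, lying behind the tester at left; leave alone. Origin: centre of the underside
- nest (a point): middle of the white nest's floor under the guard, 75 mm above the bench, where the connector's origin rests between two rails
- push_face (a point): point on the bar's long upright face on the counter-clockwise side of the pointer, 28 mm from the axis along the pointer, 20 mm above the panel: push here to turn the knob clockwise. The knob counts as pinched when both its long faces are pressed at once

How it is judged:
On the way:
1. guard shut and knob at rest at four dots, the button still up (value of joint guard below 0.06 rad and value of joint selector between 1.963 and 2.225 rad and value of joint test_button below 0.002 m), for 0.2 s.
At the end, for the whole second after the job is handed in: The guard is shut (under 0.06 rad), the knob stands at four dots (within a quarter click), the red button is held at least 5 of its 7 mm down by the fingers (over 1 N), and the connector lies in its nest (within 6 mm) (value of joint guard below 0.06 rad and value of joint selector between 1.963 and 2.225 rad and value of joint test_button above 0.005 m and contact force between the fingers and test_button above 1 N and distance between connector_2 and nest below 0.006 m); the arm keeps its last pose, push and grip.
It fails at once if the knob went past four dots towards five (value of joint selector above 2.356 rad).
It fails at once if the button was pressed with the guard open or the knob not at four dots (value of joint test_button above 0.0035 m and not (value of joint guard below 0.1 rad and value of joint selector between 1.963 and 2.225 rad)).
It fails at once if the knob was pinched between the fingers (contact force between the fingers and selector_c0 above 1 N and contact force between the fingers and selector_c1 above 1 N).
It fails at once if the connector was taken out of its nest (distance between connector_2 and nest above 0.012 m).
It fails at once if a tool beside the tester was moved by more than 20 mm (distance of any of side_cutters, pin_gauge, pen_1, tally_counter from where it was at the start of the episode above 0.02 m).
It also fails if it takes over 54 s, if anything falls off the work surface, if the arm or the gripper's body presses on something with over 40 N, if the wrist force passes 120 N, or if a joint passes its speed limit or range.

### The arm

A 6-joint arm with a two-finger parallel gripper is mounted at the origin on a cart in front of the work surface, level with it; the furniture and walls round the work are solid. World frame = base frame: x ahead of the robot, y to its left, z up, the work surface at z = 0. Lengths are in m, angles in rad, forces in N, time in s.
With the tool pointing down it reaches from about 0.375 to 0.925 m from the base axis. Payload 5.7 kg.
Tool frame: the origin (TCP) lies between the finger pads; the fingertips stand 17 mm ahead of it and the grasp point (between the pads) lies 2 mm behind it; z points along the fingers, y is the direction in which the jaws open and shut (so a half turn about z gives the same grasp; the last joint's range is limited). The gripper opens to 88 mm and grips with 3 to 60 N. Pads are 20 mm wide; open, the fingers measure 115 mm over their backs; the gripper's body (75 mm by 178 mm) begins 61 mm behind the grasp point.
Start: joints at [-1.305, 0.359, 1.51, -0, 1.272, -0.115], TCP at [0.223, -0.557, 0.216] pointing down, gripper open.
Joint ranges: [-2.97, 2.97], [-1.01, 2.36], [0.21, 2.38], [-0.96, 4.11], [0.2, 2.71], [-2.98, 2.98]. Speed limits (rad/s): [2.39, 2.39, 3.14, 3.14, 3.14, 3.14].

### API

Orientations are given as a rotation vector (axis times angle).
In Python, from station import r gives the robot as it stands.
- The arm moves only by the tool servo_tool, never from a script. Its argument "steps" is a list of rows, each a list of 3 entries, a list of its own where there are three numbers: the shift along the tool's x, y, z in cm, then the turn, a rotation vector about the tool's x, y, z in degrees, then the finger opening in cm, from 0 to 8.78. In form: [[[dx, dy, dz], [rx, ry, rz], claw], ...]. A call has 1 to 20 rows; each row shifts and turns the commanded pose from where the row before left it, along the tool's axes as they then stand; what a row does not reach is not made up. A row lasts 1/12 s, in which the tool goes at most 41.7 mm and 7.16 degrees, less where a joint would pass 70% of its speed; a pose out of reach is approached as far as the arm can. A call with a gripper value outside its range is refused whole. The fingers move at their own pace and stop on an object; "squeeze" is the grip in N (left out, the last holds). Time passes only in rows, so rows that do not move let the fingers close. It gives the time, the measured TCP pose, the force and the opening at its end, in the units of the state.
- r.observe(): the state, without advancing time (a new reading comes with each control period).
- r.snapshot(name): name is "scene" or "top" or "wrist"; returns (picture, depth): 420x560x3 uint8, blue, green, red; 420x560 float32, m along the optical axis (not along the pixel's ray), 0 where there is no reading.
- r.camera_model(name): a dict with "K" (3x3 intrinsics, pixels), "cam_to_world" (4x4, takes a point from camera to world coordinates); the wrist camera has in their place "hand_eye" (4x4, takes a point from camera to tool coordinates, whose origin is the TCP and whose axes are the flange's). Camera axes: x right, y down, z forward; pixel columns grow to the right and rows downward; lengths in m; the calibration is good to about 2 mm. The wrist camera is an equidistant fisheye: a pixel r from the principal point sees the ray r / f radians off the axis. A picture is of the moment at which its call begins: read the wrist's pose just before it. camera_model takes no time and is no camera call.
- r.sign_off(): hands the job in, once; it reports no verdict.
The state is a dict: "t": time; "qpos": joint angles; "joint_velocities": joint speeds; "joint_efforts": joint torques, N m; "tool_pos": TCP position; "ee_rot": TCP orientation; "force": force on the tool from outside, world axes, zero at the start; "wrist_torque": the same for the moment, N m; "width": opening from 0.0 (shut) to 1.0 (fully open).
Only numpy, scipy, OpenCV 4.12 (cv2) and the standard library are available. Lean on these libraries where they do the work, as an engineer would, in place of code of your own. Each camera call takes 0.05 s, during which the arm holds its last target. There are 200 camera calls.

## Working session

There is one attempt and no reset: what is moved stays moved. The work goes in short steps, Python scripts to look and compute and a tool call to move; the robot and the scene stay as the last step left them, time stands still between calls to the robot, and variables do not carry over. Pictures are saved under pics/ and viewed, about 8 in all and at most 12, crops included, and the job is handed in when it is done.

Besides the shell and the picture viewer there is one more tool, called as name([rows], argument=value, ...), one row to a line, values as JSON. servo_tool: Moves the arm, as the interface text tells. Its arguments: {"type":"object","properties":{"steps":{"type":"array"},"squeeze":{"type":"number"}},"required":["steps"]}

```bash
mkdir -p pics; python3 - <<'E'
from station import r
import cv2,numpy as np
s=r.observe(); print(s['t'],s['tool_pos'],s['ee_rot'],s['width'],s['force'])
for n in("scene","top"):
    p,d=r.snapshot(n); cv2.imwrite(f"pics/{n}0.png",p); np.save(f"{n}0.npy",d)
    m=r.camera_model(n); print(n,np.round(m["K"],1).tolist(),np.round(m["cam_to_world"],4).tolist())
E
```

```text
0.0 [ 0.22282128 -0.55634952  0.21493208] [-3.08306209e+00 -5.94158306e-01  1.45321299e-04] 0.995922394161855 [-0.88157842 -0.41715856 -1.61244196]
scene [[380.0, 0.0, 278.6], [0.0, 380.0, 207.6], [0.0, 0.0, 1.0]] [[-0.4971, -0.404, 0.7679, -0.1869], [-0.8676, 0.2159, -0.448, 0.7626], [0.0152, -0.8889, -0.4578, 0.4689], [0.0, 0.0, 0.0, 1.0]]
top [[403.9, 0.0, 274.9], [0.0, 403.9, 201.4], [0.0, 0.0, 1.0]] [[0.0218, -0.9811, 0.1924, 0.3375], [-0.9997, -0.0236, -0.007, 0.3935], [0.0114, -0.1922, -0.9813, 0.9343], [0.0, 0.0, 0.0, 1.0]]
```

View pics/top0.png

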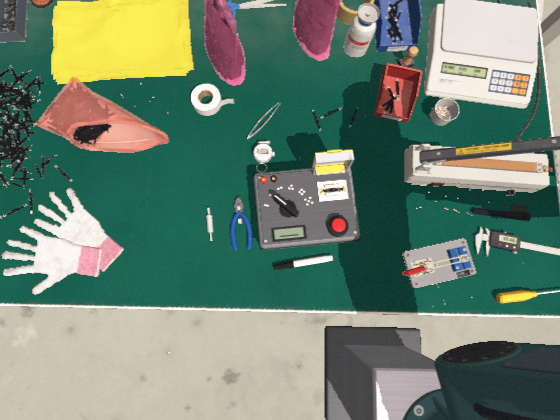

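View pics/scene0.png

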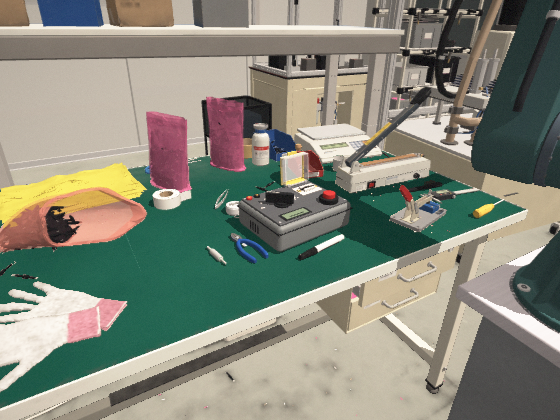

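```bash
cat > h.py <<'E'
import numpy as np,cv2
from station import r
def ray(n,u,v,z):
    m=r.camera_model(n);T=np.array(m["cam_to_world"]);K=np.array(m["K"])
    d=T[:3,:3]@np.linalg.solve(K,[u,v,1.]);o=T[:3,3]
    return o+d*(z-o[2])/d[2]
def proj(n,P):
    m=r.camera_model(n);T=np.linalg.inv(np.array(m["cam_to_world"]));K=np.array(m["K"])
    c=K@(T[:3,:3]@np.array(P)+T[:3,3]);return c[:2]/c[2]
E
python3 - <<'E'
from h import *
p=cv2.imread("pics/top0.png");d=np.load("top0.npy")
b,g,rr=[p[:,:,i].astype(int) for i in range(3)]
m=((rr>140)&(g<80)&(b<80)).astype(np.uint8)
n,l,s,c=cv2.connectedComponentsWithStats(m)
for i in range(1,n):
    if s[i,4]>15 and 240<c[i][0]<370 and 140<c[i][1]<260: print("red",c[i],s[i,4],ray("top",*c[i],.095))
# top surface from depth
T=np.array(r.camera_model("top")["cam_to_world"]);K=np.array(r.camera_model("top")["K"])
v,u=np.mgrid[:420,:560];P=np.stack([(u-K[0,2])/K[0,0]*d,(v-K[1,2])/K[1,1]*d,d],-1)@T[:3,:3].T+T[:3,3]
w=(P[:,:,2]>.060)&(P[:,:,2]<.085)&(u>240)&(u<375)&(v>150)&(v<260)
X=P[w][:,:2].astype(np.float32)
mm=np.median(P[w][:,2]);rc=cv2.minAreaRect(X);print(mm,len(X),rc)
w2=w.astype(np.uint8);print(cv2.boundingRect(w2))
cv2.imwrite("pics/c1.png",cv2.resize(p[140:260,240:375],None,fx=5.5,fy=5,interpolation=cv2.INTER_CUBIC))
E
```

```text
red [262.85714286 179.47619048] 21 [0.54917034 0.4142224  0.095     ]
red [338.36538462 224.62820513] 156 [0.45555935 0.25322753 0.095     ]
0.07167008550260756 7029 ((0.5012621879577637, 0.31988126039505005), (0.16960306465625763, 0.2190883606672287), 7.083281993865967)
(254, 162, 106, 87)
```

View pics/c1.png

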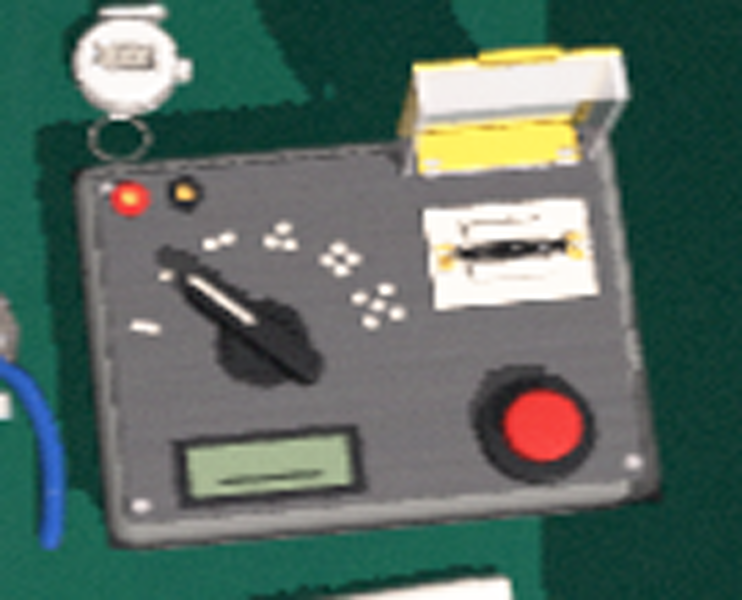

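```bash
cat >> h.py <<'E'
from scipy.spatial.transform import Rotation as Ro
O=np.array([.5013,.3199]);TH=np.radians(7.08)
RT=np.array([[np.cos(TH),-np.sin(TH)],[np.sin(TH),np.cos(TH)]])
def w2t(p): return RT.T@(np.array(p)[:2]-O)
def t2w(p): return O+RT@np.array(p)
def st():
    s=r.observe();R=Ro.from_rotvec(s['ee_rot']).as_matrix()
    x=R[:,0];print("t%.2f"%s['t'],"tcp",np.round(s['tool_pos'],4),"yaw %.1f"%np.degrees(np.arctan2(x[1],x[0])),"z",np.round(R[:,2],3),"F",np.round(s['force'],1),"w %.2f"%s['width'],"q",np.round(s['qpos'],2));return s,R
def goto(xyz):
    s,R=st();print("shift cm",np.round(R.T@(np.array(xyz)-s['tool_pos'])*100,2))
E
python3 - <<'E'
from h import *
p=cv2.imread("pics/top0.png");d=np.load("top0.npy")
T=np.array(r.camera_model("top")["cam_to_world"]);K=np.array(r.camera_model("top")["K"])
v,u=np.mgrid[:420,:560];P=np.stack([(u-K[0,2])/K[0,0]*d,(v-K[1,2])/K[1,1]*d,d],-1)@T[:3,:3].T+T[:3,3]
h=cv2.cvtColor(p,cv2.COLOR_BGR2HSV);box=(u>305)&(u<362)&(v>140)&(v<182)
y=box&(h[:,:,0]>20)&(h[:,:,0]<35)&(h[:,:,1]>130)&(h[:,:,2]>120)
def tst(w):
    Q=P[w];return np.column_stack([(Q[:,:2]-O)@RT,Q[:,2]])
A=tst(y);print(len(A));B=tst(box&(P[:,:,2]>.085)&(P[:,:,2]<.2))
for n,Q in(("yel",A),("high",B)):
    print(n,np.round(np.percentile(Q,[2,10,50,90,98],axis=0),3).tolist())
for lo in np.arange(.07,.17,.01):
    q=B[(B[:,2]>lo)&(B[:,2]<lo+.01)]
    if len(q):print("%.2f"%lo,len(q),np.round([q[:,0].min(),np.median(q[:,0]),q[:,0].max(),q[:,1].min(),q[:,1].max()],3))
print("nest",w2t(ray("top",333.6,190,.075)))
# obstacle sealer/clamp
w=(P[:,:,2]>.085)&(u>385)&(u<560)&(v>130)&(v<300);Q=P[w]
for a in np.arange(-.25,.2,.05):
    q=Q[(Q[:,1]>a)&(Q[:,1]<a+.05)]
    if len(q):print("y%.2f"%a,np.round([q[:,0].min(),q[:,0].max(),q[:,2].max()],2))
# knob white line
k=(u>268)&(u<292)&(v>190)&(v<210)&(h[:,:,1]<50)&(h[:,:,2]>150)&(P[:,:,2]>.09)
Q=np.array([w2t(ray("top",a,b,.102)) for a,b in zip(u[k],v[k])])-[-.005,.042];print("line",np.round(Q.mean(0),4),np.degrees(np.arctan2(Q.mean(0)[1],Q.mean(0)[0])),len(Q))
print("knob",t2w([-.005,.042]),"btn",t2w([-.053,-.06]))
E
```

```text
263
yel [[0.066, -0.098, 0.0], [0.068, -0.086, 0.076], [0.077, -0.062, 0.078], [0.091, -0.04, 0.152], [0.138, -0.033, 0.156]]
high [[0.067, -0.097, 0.087], [0.071, -0.095, 0.093], [0.081, -0.06, 0.147], [0.089, -0.024, 0.15], [0.092, -0.022, 0.154]]
0.08 33 [ 0.065  0.083  0.085 -0.096 -0.022]
0.09 49 [ 0.065  0.084  0.085 -0.098 -0.022]
0.10 21 [ 0.066  0.072  0.087 -0.097 -0.022]
0.11 12 [ 0.066  0.072  0.08  -0.097 -0.022]
0.12 17 [ 0.068  0.072  0.086 -0.098 -0.022]
0.13 12 [ 0.069  0.075  0.089 -0.098 -0.022]
0.14 358 [ 0.069  0.081  0.092 -0.099 -0.022]
0.15 53 [ 0.071  0.089  0.093 -0.094 -0.025]
nest [ 0.02538917 -0.06385416]
y-0.15 [0.59 0.62 0.23]
y-0.10 [0.59 0.62 0.21]
y-0.05 [0.59 0.62 0.18]
y-0.00 [0.6  0.63 0.14]
y0.05 [0.36 0.64 0.11]
y0.10 [0.35 0.37 0.13]
line [0.0157 0.0141] 41.935290228324746 22
knob [0.49116141 0.36096348] btn [0.45609943 0.25382498]
```

servo_tool([
  [[0,0,-2.7],[0,0,0],0],
  [[0,0,-2.7],[0,0,0],0],
  [[0,0,-2.7],[0,0,0],0],
  [[0,0,-2.7],[0,0,0],0],
  [[0,0,-2.7],[0,0,0],0],
  [[2.33,-2.06,0],[0,0,0],0],
  [[2.33,-2.06,0],[0,0,0],0],
  [[2.33,-2.06,0],[0,0,0],0],
  [[2.33,-2.06,0],[0,0,0],0],
  [[2.33,-2.06,0],[0,0,0],0],
  [[2.33,-2.06,0],[0,0,0],0],
  [[2.33,-2.06,0],[0,0,0],0],
  [[2.33,-2.06,0],[0,0,0],0],
  [[2.33,-2.06,0],[0,0,0],0],
  [[2.33,-2.06,0],[0,0,0],0],
  [[2.33,-2.06,0],[0,0,0],0],
  [[2.33,-2.06,0],[0,0,0],0],
  [[2.33,-2.06,0],[0,0,0],0],
  [[2.33,-2.06,0],[0,0,0],0],
  [[2.33,-2.06,0],[0,0,0],0],
], squeeze=10)

```text
t: 1.77
tool_pos: [0.4327, -0.1386, 0.3505]
ee_rot: [-3.084, -0.594, 0.001]
force: [0.1, -1.1, -0.5]
width: 0.005
```

servo_tool([
  [[2.33,-2.06,0],[0,0,0],0],
  [[2.33,-2.06,0],[0,0,0],0],
  [[2.33,-2.06,0],[0,0,0],0],
  [[2.33,-2.06,0],[0,0,0],0],
  [[2.33,-2.06,0],[0,0,0],0],
  [[2.33,-2.06,0],[0,0,0],0],
  [[2.33,-2.06,0],[0,0,0],0],
  [[2.33,-2.06,0],[0,0,0],0],
  [[2.33,-2.06,0],[0,0,0],0],
  [[2.33,-2.06,0],[0,0,0],0],
  [[2.33,-2.06,0],[0,0,0],0],
  [[2.33,-2.06,0],[0,0,0],0],
  [[2.33,-2.06,0],[0,0,0],0],
  [[2.33,-2.06,0],[0,0,0],0],
  [[2.33,-2.06,0],[0,0,0],0],
])

```text
t: 3.02
tool_pos: [0.6424, 0.278, 0.3501]
ee_rot: [3.085, 0.595, -0.002]
force: [0.1, -0.2, 1.0]
width: 0.002
```

servo_tool([
  [[0,0,0],[0,0,-6.9],0],
  [[0,0,0],[0,0,-6.9],0],
  [[0,0,0],[0,0,-6.9],0],
  [[0,0,0],[0,0,-6.9],0],
  [[0,0,0],[0,0,-6.9],0],
  [[0,0,0],[0,0,-6.9],0],
  [[0,0,0],[0,0,-6.9],0],
  [[0,0,0],[0,0,-6.9],0],
  [[0,0,0],[0,0,-6.9],0],
  [[0,0,0],[0,0,-6.9],0],
  [[0,0,0],[0,0,-6.3],0],
  [[0,0,0],[0,0,0],0],
])

```text
t: 4.02
tool_pos: [0.6419, 0.2764, 0.3501]
ee_rot: [-2.074, -2.359, 0.002]
force: [0.1, -0.4, -0.4]
width: 0.004
```

```bash
python3 -c "
from h import *
goto([.6427,.277,.139])
p,d=r.snapshot('wrist');cv2.imwrite('pics/w1.png',p)
p,d=r.snapshot('top');cv2.imwrite('pics/t1.png',p)"
```

```text
t4.02 tcp [0.6419 0.2764 0.3501] yaw 97.3 z [-0.001 -0.    -1.   ] F [ 0.1 -0.4 -0.4] w 0.00 q [0.31 0.43 1.07 0.   1.64 0.18]
shift cm [ 0.05  0.11 21.11]
```

View pics/w1.png

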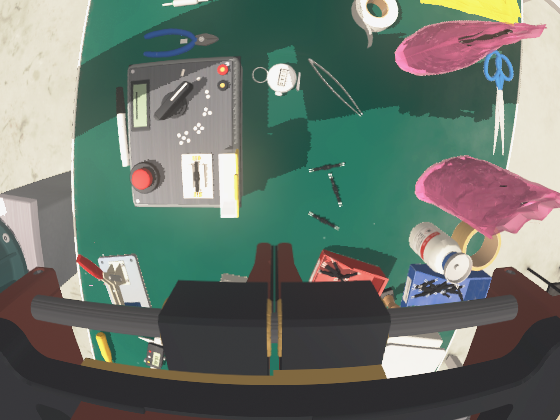

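servo_tool([
  [[0,0,3],[0,0,0],0],
  [[0,0,3],[0,0,0],0],
  [[0,0,3],[0,0,0],0],
  [[0,0,3],[0,0,0],0],
  [[0,0,3],[0,0,0],0],
  [[0,0,3],[0,0,0],0],
  [[0,0,3.1],[0,0,0],0],
  [[0,0,0],[0,0,0],0],
  [[0,-1,0],[0,0,0],0],
  [[0,-1,0],[0,0,0],0],
  [[0,-0.7,0],[0,0,0],0],
  [[0,-0.7,0],[0,0,0],0],
  [[0,-0.7,0],[0,0,0],0],
  [[0,-0.7,0],[0,0,0],0],
  [[0,-0.7,0],[0,0,0],0],
  [[0,-0.7,0],[0,0,0],0],
  [[0,0,0],[0,0,0],0],
])

```text
t: 5.53
tool_pos: [0.5788, 0.2686, 0.1399]
ee_rot: [-2.078, -2.355, 0.002]
force: [0.1, -0.1, -0.1]
width: 0.004
```

```bash
python3 -c "
from h import *
s,R=st();print(w2t(s['tool_pos']))
p,d=r.snapshot('scene');cv2.imwrite('pics/s2.png',cv2.resize(p[130:260,210:380],None,fx=4,fy=4))"
```

```text
t5.53 tcp [0.5788 0.2686 0.1399] yaw 97.1 z [-0.001 -0.    -1.   ] F [ 0.1 -0.1 -0.1] w 0.00 q [0.33 0.48 1.51 0.   1.15 0.2 ]
[ 0.07061072 -0.06041646]
```

View pics/s2.png

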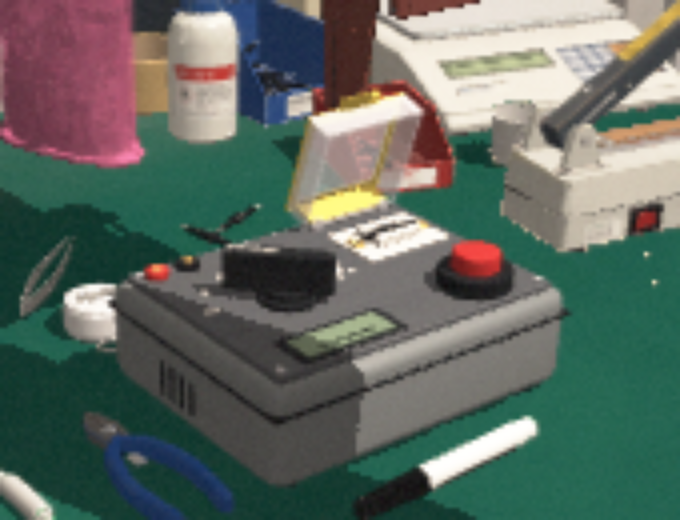

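servo_tool([
  [[0,-0.6,0],[0,0,0],0],
  [[0,-0.6,0],[0,0,0],0],
  [[0,-0.6,0],[0,0,0],0],
  [[0,-0.6,0],[0,0,0],0],
  [[0,-0.5,0.2],[0,0,0],0],
  [[0,-0.5,0.4],[0,0,0],0],
  [[0,-0.5,0.4],[0,0,0],0],
  [[0,-0.3,0.4],[0,0,0],0],
  [[0,-0.2,0.4],[0,0,0],0],
  [[0,-0.1,0.4],[0,0,0],0],
  [[0,0,0.3],[0,0,0],0],
  [[0,0,0],[0,0,0],0],
  [[0,0,0],[0,0,0],0],
  [[0,0,0],[0,0,0],0],
  [[0,0,-2],[0,0,0],0],
  [[0,0,-2],[0,0,0],0],
  [[0,0,-2],[0,0,0],0],
  [[0,0,-1],[0,0,0],0],
  [[0,0,0],[0,0,0],0],
])

```text
t: 7.17
tool_pos: [0.538, 0.264, 0.1876]
ee_rot: [2.078, 2.353, 0.008]
force: [1.1, 0.4, 0.1]
width: 0.005
```

```bash
python3 -c "
from h import *
s,R=st();print(w2t(s['tool_pos']))
k=np.array([.4912,.3610]);a=np.radians(52.1)
x=np.array([-np.sin(a),np.cos(a)]);y=np.array([np.cos(a),np.sin(a)])
P=k+.029*y+.026*x;print(P);goto([*P,.185])
p,d=r.snapshot('scene');cv2.imwrite('pics/s3.png',cv2.resize(p[130:260,210:380],None,fx=4,fy=4))"
```

```text
t7.17 tcp [0.538  0.264  0.1876] yaw 97.1 z [ 0.005  0.002 -1.   ] F [1.1 0.4 0.1] w 0.00 q [0.34 0.38 1.55 0.   1.2  0.22]
[ 0.02955915 -0.06001725]
[0.48849808 0.39985485]
t7.17 tcp [0.538  0.264  0.1876] yaw 97.1 z [ 0.005  0.002 -1.   ] F [1.1 0.4 0.1] w 0.00 q [0.34 0.38 1.55 0.   1.2  0.22]
shift cm [14.1  -3.23  0.26]
```

View pics/s3.png

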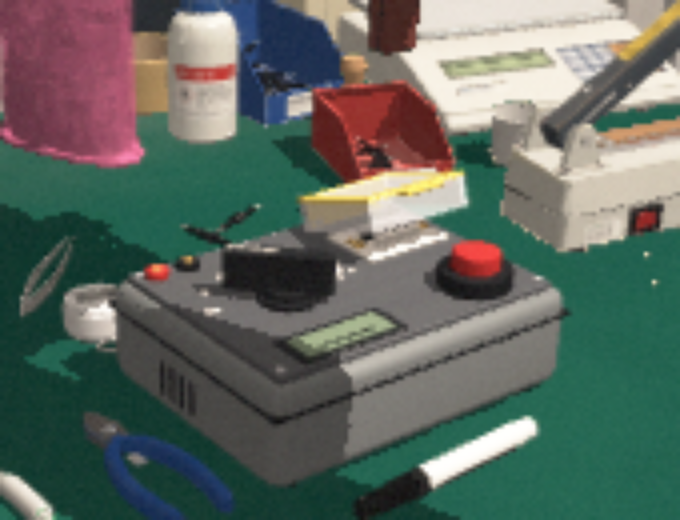

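servo_tool([
  [[0,0,0],[0,0,0],0],
  [[0,0,0],[0,0,0],0],
])

```text
t: 7.38
tool_pos: [0.5352, 0.2629, 0.1835]
ee_rot: [-2.078, -2.354, 0.003]
force: [0.6, -0.5, 0.3]
width: 0.004
```

```bash
cat >> h.py <<'E'
def guard(save=None):
    p,d=r.snapshot('scene')
    m=r.camera_model("scene");T=np.array(m["cam_to_world"]);K=np.array(m["K"])
    v,u=np.mgrid[:420,:560];P=np.stack([(u-K[0,2])/K[0,0]*d,(v-K[1,2])/K[1,1]*d,d],-1)@T[:3,:3].T+T[:3,3]
    h=cv2.cvtColor(p,cv2.COLOR_BGR2HSV)
    w=(h[:,:,0]>20)&(h[:,:,0]<35)&(h[:,:,1]>110)&(h[:,:,2]>120)&(u>280)&(u<335)&(v>145)&(v<205)
    Q=P[w];Q=np.column_stack([(Q[:,:2]-O)@RT,Q[:,2]]);Q=Q[(Q[:,2]>.07)&(Q[:,2]<.2)]
    print("guard yellow x,y,z pct",len(Q),np.round(np.percentile(Q,[5,50,95],axis=0),3).tolist())
    if save: cv2.imwrite(save,cv2.resize(p[130:260,210:380],None,fx=4,fy=4))
E
python3 -c "
from h import *
s,R=st();guard()"
```

```text
t7.38 tcp [0.5352 0.2629 0.1835] yaw 97.1 z [-0.002 -0.001 -1.   ] F [ 0.6 -0.5  0.3] w 0.00 q [0.34 0.38 1.56 0.   1.2  0.22]
guard yellow x,y,z pct 88 [[-0.011, -0.095, 0.094], [0.001, -0.049, 0.11], [0.064, -0.023, 0.113]]
```

servo_tool([
  [[0,-1,0],[0,0,0],0],
  [[0,-0.7,0],[0,0,0],0],
  [[0,0,1.5],[0,0,0],0],
  [[0,0,1.5],[0,0,0],0],
  [[0,0,1],[0,0,0],0],
  [[0,0,1],[0,0,0],0],
  [[0,0,0.7],[0,0,0],0],
  [[0,0,0.7],[0,0,0],0],
  [[0,0,0.4],[0,0,0],0],
  [[0,0,0.3],[0,0,0],0],
  [[0,0,0],[0,0,0],0],
])

```text
t: 8.35
tool_pos: [0.519, 0.2611, 0.1133]
ee_rot: [-2.079, -2.355, 0.001]
force: [-0.1, 0.8, -0.1]
width: 0.005
```

```bash
python3 -c "
from h import *
s,R=st();print(w2t(s['tool_pos']));guard()"
```

```text
t8.35 tcp [0.519  0.2611 0.1133] yaw 97.1 z [-0.001 -0.    -1.   ] F [-0.1  0.8 -0.1] w 0.01 q [0.35 0.44 1.66 0.   1.04 0.22]
[ 0.01035072 -0.06052855]
guard yellow x,y,z pct 138 [[-0.017, -0.097, 0.092], [-0.002, -0.052, 0.094], [0.062, -0.022, 0.095]]
```

servo_tool([
  [[0,0,-2.5],[0,0,0],0],
  [[0,0,-2.5],[0,0,0],0],
  [[2.36,-0.22,0],[0,0,0],0],
  [[2.36,-0.22,0],[0,0,0],0],
  [[2.36,-0.22,0],[0,0,0],0],
  [[2.36,-0.22,0],[0,0,0],0],
  [[2.36,-0.22,0],[0,0,0],0],
  [[2.36,-0.22,0],[0,0,0],0],
  [[0,0,0],[0,0,-6.4],0],
  [[0,0,0],[0,0,-6.4],0],
  [[0,0,0],[0,0,-6.4],0],
  [[0,0,0],[0,0,-6.4],0],
  [[0,0,0],[0,0,-6.4],0],
  [[0,0,0],[0,0,-6.4],0],
  [[0,0,0],[0,0,-6.4],0],
  [[0,0,0],[0,0,0],0],
  [[0,0,0],[0,0,0],0],
])

```text
t: 9.82
tool_pos: [0.4888, 0.4002, 0.1643]
ee_rot: [1.03, 2.968, 0.001]
force: [-0.4, -0.6, -1.2]
width: 0.007
```

```bash
python3 -c "
from h import *
goto([.4885,.3999,.103])
guard()
p,d=r.snapshot('wrist');cv2.imwrite('pics/w4.png',p)"
```

```text
t9.82 tcp [0.4888 0.4002 0.1643] yaw 141.7 z [ 0.001  0.001 -1.   ] F [-0.4 -0.6 -1.2] w 0.01 q [ 0.58  0.45  1.5   0.    1.19 -0.33]
shift cm [ 0.   -0.04  6.13]
guard yellow x,y,z pct 137 [[-0.017, -0.097, 0.092], [-0.003, -0.054, 0.094], [0.062, -0.022, 0.095]]
```

View pics/w4.png

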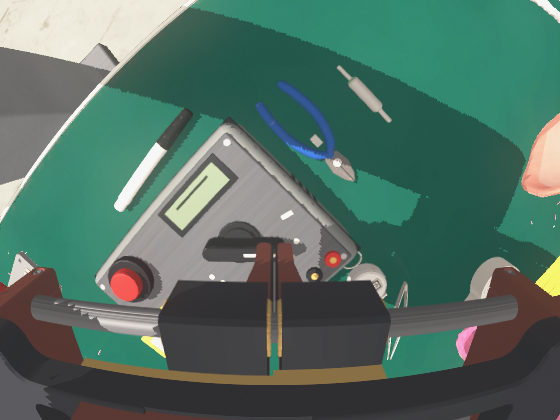

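servo_tool([
  [[0,0,2],[0,0,0],0],
  [[0,0,2],[0,0,0],0],
  [[0,0,0.6],[0,0,0],0],
  [[0,0,0.5],[0,0,0],0],
  [[0,0,0.5],[0,0,0],0],
  [[0,0,0.5],[0,0,0],0],
  [[0,0,0],[0,0,0],0],
  [[-0.4,0,0],[0,0,0],0],
  [[-0.2,0,0],[0,0,0],0],
  [[-0.1,0,0],[0,0,0],0],
  [[-0.1,0,0],[0,0,0],0],
  [[0,0,0],[0,0,0],0],
])

```text
t: 10.92
tool_pos: [0.4953, 0.395, 0.1032]
ee_rot: [1.025, 2.969, 0.001]
force: [-0.2, -0.4, 0.6]
width: 0.004
```

```bash
cat >> h.py <<'E'
def knob():
    "bar heading from top view: dark points of the bar top by depth, in tester frame"
    p,d=r.snapshot('top');m=r.camera_model("top");T=np.array(m["cam_to_world"]);K=np.array(m["K"])
    v,u=np.mgrid[:420,:560];P=np.stack([(u-K[0,2])/K[0,0]*d,(v-K[1,2])/K[1,1]*d,d],-1)@T[:3,:3].T+T[:3,3]
    h=cv2.cvtColor(p,cv2.COLOR_BGR2HSV)
    w=(h[:,:,1]<60)&(h[:,:,2]>140)&(P[:,:,2]>.094)&(P[:,:,2]<.110)
    Q=(P[w][:,:2]-O)@RT-[-.005,.042];Q=Q[np.hypot(*Q.T)<.042]
    if len(Q):
        c=Q.mean(0);a=np.arctan2(c[1],c[0]);print("knob",len(Q),"dir deg %.1f"%np.degrees(a),"q %.3f"%(1.309-a))
    else: print("knob hidden")
def rel(): # tool relative to the knob: heading, along pointer, off face
    s,R=st();k=s['tool_pos'][:2]-[.4912,.3610];print("axis in tool mm",np.round(R[:2,:2].T@-k*1000,1),"pointer dir if flush q=%.3f"%(1.309-(np.arctan2(R[1,0],R[0,0])-np.pi/2-TH)))
E
python3 -c "
from h import *
rel();knob()"
```

```text
t10.92 tcp [0.4953 0.395  0.1032] yaw 141.9 z [ 0.001  0.    -1.   ] F [-0.2 -0.4  0.6] w 0.00 q [ 0.56  0.52  1.55  0.    1.07 -0.34]
axis in tool mm [-17.8 -29.3] pointer dir if flush q=0.527
knob hidden
```

servo_tool([
  [[-0.15,0,0],[0,0,0],0],
  [[-0.154,0.082,0],[0,0,3],0],
  [[-0.154,0.082,0],[0,0,3],0],
  [[-0.154,0.082,0],[0,0,3],0],
  [[-0.154,0.082,0],[0,0,3],0],
  [[-0.154,0.082,0],[0,0,3],0],
  [[-0.154,0.082,0],[0,0,3],0],
  [[-0.154,0.082,0],[0,0,3],0],
  [[-0.154,0.082,0],[0,0,3],0],
  [[0,0,0],[0,0,0],0],
  [[0,0,0],[0,0,0],0],
])

```text
t: 11.88
tool_pos: [0.509, 0.3893, 0.1028]
ee_rot: [-1.618, -2.693, -0.0]
force: [0.2, -1.0, 0.5]
width: 0.009
```

```bash
python3 -c "
from h import *
rel();knob();guard()
p,d=r.snapshot('wrist');cv2.imwrite('pics/w5.png',cv2.resize(p[170:330,160:360],None,fx=3,fy=3))"
```

```text
t11.88 tcp [0.509  0.3893 0.1028] yaw 118.0 z [-0.  0. -1.] F [ 0.2 -1.   0.5] w 0.01 q [0.55 0.53 1.53 0.   1.08 0.06]
axis in tool mm [-16.6 -29. ] pointer dir if flush q=0.944
knob hidden
guard yellow x,y,z pct 138 [[-0.017, -0.097, 0.092], [-0.003, -0.054, 0.094], [0.062, -0.022, 0.095]]
```

View pics/w5.png

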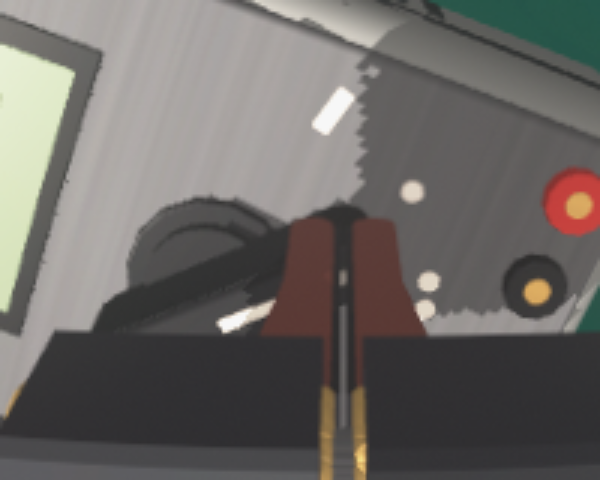

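```bash
cat >> h.py <<'E'
def wproj(P):
    m=r.camera_model("wrist");K=np.array(m["K"]);H=np.linalg.inv(np.array(m["hand_eye"]))
    s=r.observe();R=Ro.from_rotvec(s['ee_rot']).as_matrix()
    t=R.T@(np.array(P)-s['tool_pos']);c=H[:3,:3]@t+H[:3,3]
    n=np.hypot(c[0],c[1]);th=np.arctan2(n,c[2]);return np.array([K[0,2]+K[0,0]*th*c[0]/n,K[1,2]+K[1,1]*th*c[1]/n])
def kpt(q,rad,off,z): # knob point: along pointer, to its left, height
    a=1.309-q+TH;return np.array([.4912+rad*np.cos(a)-off*np.sin(a),.3610+rad*np.sin(a)+off*np.cos(a),z])
E
python3 -c "
from h import *
print(r.camera_model('wrist'))
f=lambda P:np.round((wproj(P)-[160,170])*3).astype(int)
s,R=st()
for x in(-.01,0,.01):print('tip',x,[f(s['tool_pos']+R@[x,y,.017]) for y in(-.0135,0,.0135)])
for q in(.524,1.047):
  print(q,'tip top',f(kpt(q,.039,0,.102)),'tail',f(kpt(q,-.027,0,.102)),'left face bottom tip',f(kpt(q,.039,.006,.078)),'left bottom tail',f(kpt(q,-.027,.006,.078)),'axis top',f(kpt(q,0,0,.102)),'foot',f(kpt(q,0,0,.072)))
"
```

```text
{'K': array([[325.1922621 ,   0.        , 273.91784842],
       [  0.        , 325.1922621 , 211.19764908],
       [  0.        ,   0.        ,   1.        ]]), 'hand_eye': array([[-2.98619904e-04, -9.62551173e-01, -2.71099891e-01,
         7.40881081e-02],
       [ 9.99999827e-01, -1.49984269e-04, -5.68987016e-04,
        -5.62470641e-04],
       [ 5.07018401e-04, -2.71100014e-01,  9.62551051e-01,
        -1.69366050e-01],
       [ 0.00000000e+00,  0.00000000e+00,  0.00000000e+00,
         1.00000000e+00]])}
t12.03 tcp [0.5088 0.3894 0.1028] yaw 118.0 z [-0.  0. -1.] F [0.1 0.4 0.1] w 0.01 q [0.55 0.53 1.53 0.   1.08 0.06]
tip -0.01 [array([280, 269]), array([345, 269]), array([410, 269])]
tip 0 [array([279, 225]), array([345, 225]), array([411, 225])]
tip 0.01 [array([278, 179]), array([345, 179]), array([412, 179])]
0.524 tip top [381 260] tail [ 85 376] left face bottom tip [365 191] left bottom tail [ 97 301] axis top [199 333] foot [217 271]
1.047 tip top [395 352] tail [ 67 316] left face bottom tip [393 274] left bottom tail [ 95 243] axis top [199 333] foot [217 271]
```

```bash
python3 -c "
from h import *
p,d=r.snapshot('wrist');np.save('w5.npy',d)
m=r.camera_model('wrist');K=np.array(m['K']);H=np.array(m['hand_eye'])
for u in(262,270,275,280,288):
  for v in range(236,276,4):
    a=np.array([(u-K[0,2])/K[0,0],(v-K[1,2])/K[1,1]]);th=np.hypot(*a);c=np.array([*(np.sin(th)*a/th),np.cos(th)])
    c=c*d[v,u]/c[2];t=H[:3,:3]@c+H[:3,3]
    if u in(262,275,288):print(u,v,np.round(d[v,u],3),'tool mm',np.round(t*1000,1),p[v,u])
"
```

```text
262 236 0.212 tool mm [ 1.  -8.5 30.4] [156 159 164]
262 240 0.213 tool mm [-1.8 -8.5 30.4] [154 156 161]
262 244 0.172 tool mm [10.6 -7.  -8.3] [58 62 93]
262 248 0.165 tool mm [ 11.4  -6.7 -15.9] [58 62 93]
262 252 0.16 tool mm [ 11.1  -6.6 -20.5] [56 61 91]
262 256 0.156 tool mm [ 11.1  -6.4 -25.5] [55 60 91]
262 260 0.151 tool mm [ 11.2  -6.2 -30.3] [55 60 91]
262 264 0.147 tool mm [ 11.1  -6.1 -34.4] [55 59 91]
262 268 0.142 tool mm [ 11.6  -5.9 -39.8] [54 59 91]
262 272 0.138 tool mm [ 11.4  -5.8 -43.4] [53 58 90]
275 236 0.212 tool mm [ 0.9  0.  30.5] [150 151 156]
275 240 0.204 tool mm [ 1.5 -0.  21.7] [49 50 51]
275 244 0.196 tool mm [ 1.9 -0.  13.9] [48 48 50]
275 248 0.171 tool mm [  9.1  -0.1 -10.1] [51 51 52]
275 252 0.163 tool mm [ 10.1  -0.1 -18. ] [52 52 54]
275 256 0.159 tool mm [  9.9  -0.1 -22.5] [50 51 52]
275 260 0.155 tool mm [  9.4  -0.1 -26.3] [73 77 81]
275 264 0.151 tool mm [  9.2  -0.1 -30.5] [72 75 79]
275 268 0.146 tool mm [  9.6  -0.2 -35.6] [50 49 51]
275 272 0.141 tool mm [ 10.   -0.2 -40.5] [75 75 77]
288 236 0.212 tool mm [ 1.1  8.5 30.1] [ 96  97 100]
288 240 0.213 tool mm [-1.7  8.5 30.1] [95 95 98]
288 244 0.173 tool mm [10.3  6.9 -7.6] [56 61 92]
288 248 0.165 tool mm [ 11.2   6.5 -15.4] [56 61 92]
288 252 0.161 tool mm [ 11.1   6.3 -20.3] [56 60 91]
288 256 0.154 tool mm [ 11.7   6.1 -26.7] [55 60 92]
288 260 0.15 tool mm [ 11.4   5.9 -30.7] [54 59 91]
288 264 0.146 tool mm [ 11.5   5.7 -35.4] [55 59 91]
288 268 0.143 tool mm [ 11.    5.6 -38.6] [54 59 91]
288 272 0.14 tool mm [ 10.8   5.5 -42.1] [53 58 90]
```

servo_tool([
  [[0.15,-0.091,0],[0,0,-3],0],
  [[0.15,-0.091,0],[0,0,-3],0],
  [[0.15,-0.091,0],[0,0,-3],0],
  [[0.15,-0.091,0],[0,0,-3],0],
  [[0.15,-0.091,0],[0,0,-3],0],
  [[0.15,-0.091,0],[0,0,-3],0],
  [[0.15,-0.091,0],[0,0,-3],0],
  [[0.15,-0.091,0],[0,0,-3],0],
  [[0.5,0,0],[0,0,0],0],
  [[0.5,0,0],[0,0,0],0],
  [[0,0,0],[0,0,0],0],
  [[0,0,0.6],[0,0,0],0],
  [[0,0,0.6],[0,0,0],0],
  [[0,0,0.6],[0,0,0],0],
  [[0,0,0.5],[0,0,0],0],
  [[0,0,0],[0,0,0],0],
])

```text
t: 13.42
tool_pos: [0.4872, 0.3996, 0.0781]
ee_rot: [-1.025, -2.968, 0.003]
force: [-0.2, -0.1, -0.1]
width: 0.007
```

```bash
python3 -c "
from h import *
rel()
p,d=r.snapshot('wrist');cv2.imwrite('pics/w6.png',cv2.resize(p[170:330,160:360],None,fx=3,fy=3))"
```

```text
t13.42 tcp [0.4872 0.3996 0.0781] yaw 141.9 z [-0.002 -0.001 -1.   ] F [-0.2 -0.1 -0.1] w 0.01 q [ 0.58  0.55  1.58  0.    1.02 -0.33]
axis in tool mm [-27.  -27.9] pointer dir if flush q=0.527
```

View pics/w6.png

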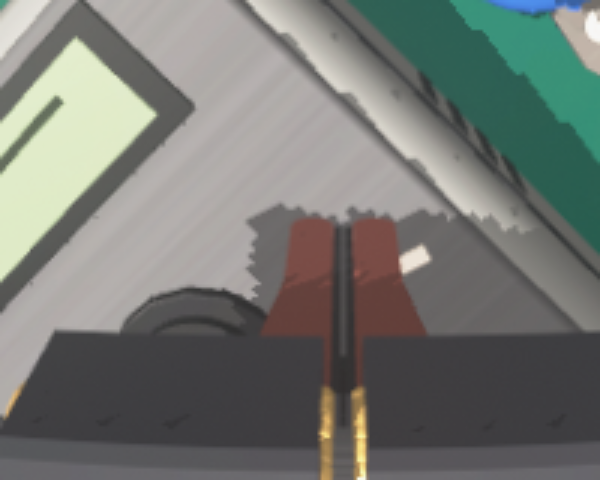

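servo_tool([
  [[-0.4,0,0],[0,0,0],0],
  [[-0.3,0,0],[0,0,0],0],
  [[-0.2,0,0],[0,0,0],0],
  [[-0.1,0,0],[0,0,0],0],
  [[-0.154,0.082,0],[0,0,3],0],
  [[-0.154,0.082,0],[0,0,3],0],
  [[0,0,0],[0,0,0],0],
])

```text
t: 14.05
tool_pos: [0.4985, 0.3946, 0.0801]
ee_rot: [-1.183, -2.908, -0.002]
force: [-1.3, 1.5, 0.3]
width: 0.005
```

```bash
python3 -c "
from h import *
rel();knob()"
```

```text
t14.05 tcp [0.4985 0.3946 0.0801] yaw 135.7 z [-0.001  0.002 -1.   ] F [-1.3  1.5  0.3] w 0.01 q [ 0.56  0.55  1.56  0.    1.03 -0.24]
axis in tool mm [-18.2 -29.2] pointer dir if flush q=0.634
knob hidden
```

servo_tool([
  [[-0.154,0.09,0],[0,0,3],0],
  [[-0.154,0.09,0],[0,0,3],0],
  [[-0.154,0.09,0],[0,0,3],0],
  [[-0.154,0.09,0],[0,0,3],0],
  [[0,0,0],[0,0,0],0],
])

```text
t: 14.52
tool_pos: [0.5068, 0.391, 0.08]
ee_rot: [1.479, 2.771, 0.001]
force: [-0.7, 0.2, -0.4]
width: 0.007
```

```bash
python3 -c "
from h import *
rel();knob()"
```

```text
t14.52 tcp [0.5068 0.391  0.08  ] yaw 123.8 z [ 0.001 -0.    -1.   ] F [-0.7  0.2 -0.4] w 0.01 q [ 0.55  0.55  1.55 -0.    1.03 -0.04]
axis in tool mm [-16.2 -29.6] pointer dir if flush q=0.842
knob hidden
```

servo_tool([
  [[-0.156,0.082,0],[0,0,3],0],
  [[-0.156,0.082,0],[0,0,3],0],
  [[-0.156,0.082,0],[0,0,3],0],
  [[-0.156,0.082,0],[0,0,3],0],
  [[-0.156,0.082,0],[0,0,3],0],
  [[-0.156,0.082,0],[0,0,3],0],
  [[-0.156,0.082,0],[0,0,3],0],
  [[0,0,0],[0,0,0],0],
])

```text
t: 15.23
tool_pos: [0.5158, 0.3843, 0.08]
ee_rot: [-1.958, -2.457, -0.001]
force: [0.3, 0.3, 0.1]
width: 0.008
```

```bash
python3 -c "
from h import *
rel();knob()"
```

```text
t15.23 tcp [0.5158 0.3843 0.08  ] yaw 102.9 z [ 0.     0.001 -1.   ] F [0.3 0.3 0.1] w 0.01 q [0.53 0.56 1.55 0.   1.04 0.31]
axis in tool mm [-17.2 -29.2] pointer dir if flush q=1.207
knob hidden
```

servo_tool([
  [[-0.156,0.082,0],[0,0,3],0],
  [[-0.156,0.082,0],[0,0,3],0],
  [[-0.156,0.082,0],[0,0,3],0],
  [[0,0,0],[0,0,0],0],
  [[0,0,0],[0,0,0],0],
])

```text
t: 15.7
tool_pos: [0.5193, 0.3792, 0.0798]
ee_rot: [2.141, 2.299, -0.0]
force: [-0.1, -0.2, 0.2]
width: 0.006
```

```bash
python3 -c "
from h import *
rel();knob()
p,d=r.snapshot('wrist');cv2.imwrite('pics/w7.png',cv2.resize(p[130:330,110:370],None,fx=3,fy=3))"
```

```text
t15.70 tcp [0.5193 0.3792 0.0798] yaw 94.1 z [ 0. -0. -1.] F [-0.1 -0.2  0.2] w 0.01 q [ 0.52  0.56  1.55 -0.    1.04  0.45]
axis in tool mm [-16.1 -29.3] pointer dir if flush q=1.361
knob hidden
```

View pics/w7.png

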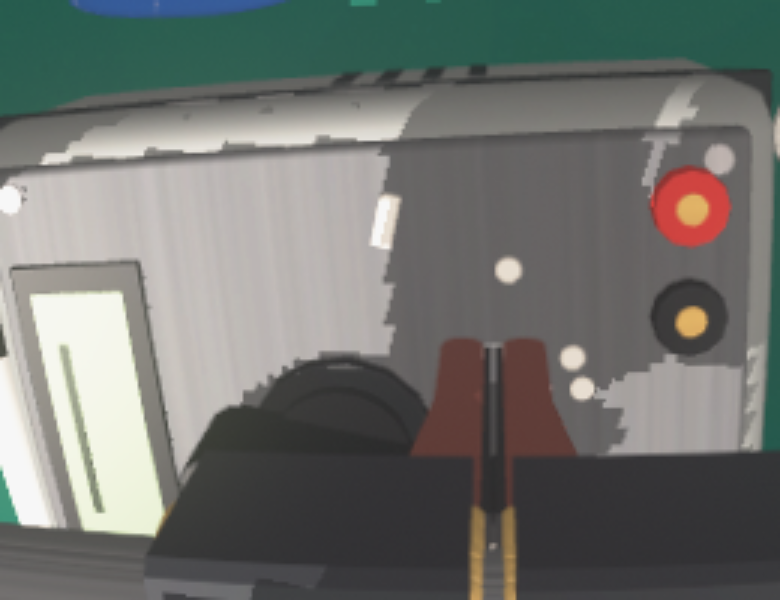

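```bash
python3 -c "
from h import *
f=lambda P:np.round((wproj(P)-[110,130])*3).astype(int)
for q in(1.3,1.571,1.833,2.094):
  print(q,'L tail bottom',f(kpt(q,-.027,.006,.078)),'L tail top',f(kpt(q,-.027,.006,.102)),'R tail top',f(kpt(q,-.027,-.006,.102)),'foot',f(kpt(q,0,0,.072)))
"
```

```text
1.3 L tail bottom [213 424] L tail top [179 483] R tail top [192 539] foot [351 434]
1.571 L tail bottom [219 392] L tail top [185 448] R tail top [181 504] foot [351 434]
1.833 L tail bottom [235 364] L tail top [202 417] R tail top [180 470] foot [351 434]
2.094 L tail bottom [259 341] L tail top [228 393] R tail top [190 438] foot [351 434]
```

servo_tool([
  [[-0.156,0.082,0],[0,0,3],0],
  [[-0.156,0.082,0],[0,0,3],0],
  [[-0.156,0.082,0],[0,0,3],0],
  [[-0.156,0.082,0],[0,0,3],0],
  [[-0.156,0.082,0],[0,0,3],0],
  [[-0.156,0.082,0],[0,0,3],0],
  [[-0.156,0.082,0],[0,0,3],0],
  [[-0.156,0.082,0],[0,0,3],0],
  [[0,0,0],[0,0,0],0],
])

```text
t: 16.55
tool_pos: [0.5243, 0.3667, 0.0799]
ee_rot: [2.575, 1.8, 0.001]
force: [-0.4, 0.2, 0.9]
width: 0.008
```

```bash
python3 -c "
from h import *
rel()"
```

```text
t16.55 tcp [0.5243 0.3667 0.0799] yaw 69.9 z [ 0.  0. -1.] F [-0.4  0.2  0.9] w 0.01 q [0.5  0.55 1.56 0.   1.03 0.85]
axis in tool mm [-16.7 -29.1] pointer dir if flush q=1.783
```

servo_tool([
  [[-0.156,0.082,0],[0,0,3],0],
  [[-0.156,0.082,0],[0,0,3],0],
  [[0,0,0],[0,0,0],0],
  [[0,0,0],[0,0,0],0],
])

```text
t: 16.88
tool_pos: [0.5244, 0.3627, 0.0798]
ee_rot: [2.663, 1.667, -0.001]
force: [0.2, -0.1, -0.9]
width: 0.004
```

```bash
python3 -c "
from h import *
rel()
p,d=r.snapshot('wrist');cv2.imwrite('pics/w8.png',cv2.resize(p[130:330,110:370],None,fx=3,fy=3))
f=lambda P:np.round((wproj(P)-[110,130])*3).astype(int)
for q in(1.571,1.833,2.094,2.4):
  print(q,'L tail bottom',f(kpt(q,-.027,.006,.078)),'L tail top',f(kpt(q,-.027,.006,.102)),'R tail top',f(kpt(q,-.027,-.006,.102)),'tip',f(kpt(q,.039,0,.102)))
"
```

```text
t16.88 tcp [0.5244 0.3627 0.0798] yaw 64.1 z [-0. -0. -1.] F [ 0.2 -0.1 -0.9] w 0.00 q [ 0.5   0.55  1.56 -0.    1.03  0.95]
axis in tool mm [-16.  -29.1] pointer dir if flush q=1.885
1.571 L tail bottom [215 453] L tail top [182 513] R tail top [209 566] tip [541 450]
1.833 L tail bottom [212 421] L tail top [178 479] R tail top [190 535] tip [550 500]
2.094 L tail bottom [219 390] L tail top [184 446] R tail top [180 502] tip [544 548]
2.4 L tail bottom [238 358] L tail top [205 411] R tail top [180 462] tip [520 597]
```

View pics/w8.png

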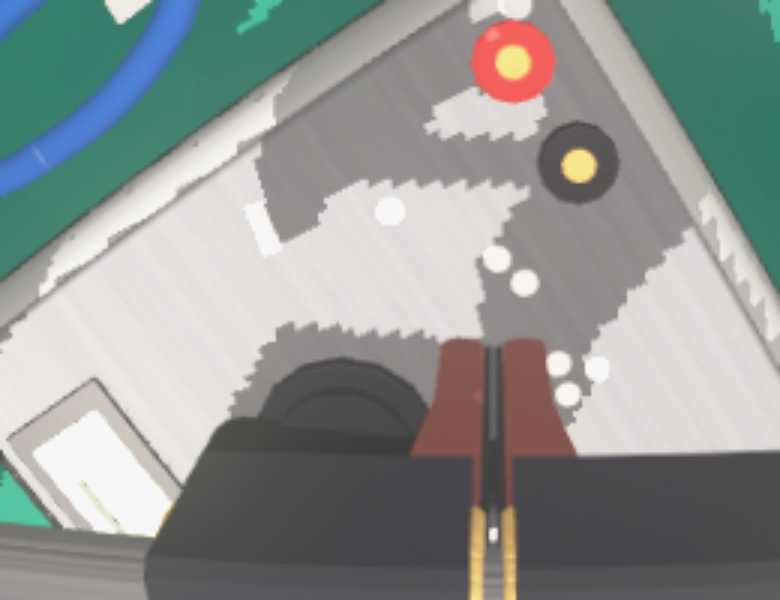

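servo_tool([
  [[0.5,0,0],[0,0,0],0],
  [[1,0,0],[0,0,0],0],
  [[0,0,-2],[0,0,0],0],
  [[0,0,-2],[0,0,0],0],
  [[0,0,-2],[0,0,0],0],
  [[0,0,-2],[0,0,0],0],
  [[0,0,0],[0,0,0],0],
  [[0,0,0],[0,0,0],0],
])

```text
t: 17.6
tool_pos: [0.5323, 0.3777, 0.1609]
ee_rot: [-2.665, -1.664, -0.005]
force: [0.3, -0.0, -0.3]
width: 0.008
```

```bash
python3 -c "
from h import *
goto([.4558,.2535,.125]);guard()"
```

```text
t17.60 tcp [0.5323 0.3777 0.1609] yaw 64.0 z [ 0.003  0.002 -1.   ] F [ 0.3 -0.  -0.3] w 0.01 q [0.51 0.48 1.45 0.   1.2  0.97]
shift cm [-14.53  -1.43   3.55]
guard yellow x,y,z pct 136 [[-0.017, -0.096, 0.092], [-0.003, -0.053, 0.094], [0.061, -0.022, 0.095]]
```

servo_tool([
  [[-2.42,-0.24,0],[0,0,0],0],
  [[-2.42,-0.24,0],[0,0,0],0],
  [[-2.42,-0.24,0],[0,0,0],0],
  [[-2.42,-0.24,0],[0,0,0],0],
  [[-2.42,-0.24,0],[0,0,0],0],
  [[-2.42,-0.24,0],[0,0,0],0],
  [[0,0,0],[0,0,0],0],
  [[0,0,0],[0,0,0],0],
  [[0,0,0],[0,0,0],0],
])

```text
t: 18.4
tool_pos: [0.4546, 0.2528, 0.1592]
ee_rot: [-2.665, -1.662, 0.0]
force: [-0.1, 0.1, -0.7]
width: 0.006
```

```bash
python3 -c "
from h import *
goto([.4558,.2535,.1]);knob();guard()
p,d=r.snapshot('top');a=cv2.resize(p[140:260,240:375],None,fx=4,fy=4);p,d=r.snapshot('wrist')
p2=cv2.resize(p,None,fx=480/420*.5,fy=480/420*.5)
q=np.zeros((480,540+320,3),np.uint8);q[:,:540]=a;q[:240,540:]=p2[:, :320];cv2.imwrite('pics/f9.png',cv2.resize(q,None,fx=.93,fy=.93))"
```

```text
t18.40 tcp [0.4546 0.2528 0.1592] yaw 63.9 z [-0.  0. -1.] F [-0.1  0.1 -0.7] w 0.01 q [0.37 0.31 1.75 0.   1.09 0.83]
shift cm [0.12 0.08 5.92]
knob 13 dir deg -45.6 q 2.104
guard yellow x,y,z pct 139 [[-0.017, -0.097, 0.092], [0.001, -0.053, 0.094], [0.061, -0.022, 0.095]]
```

View pics/f9.png

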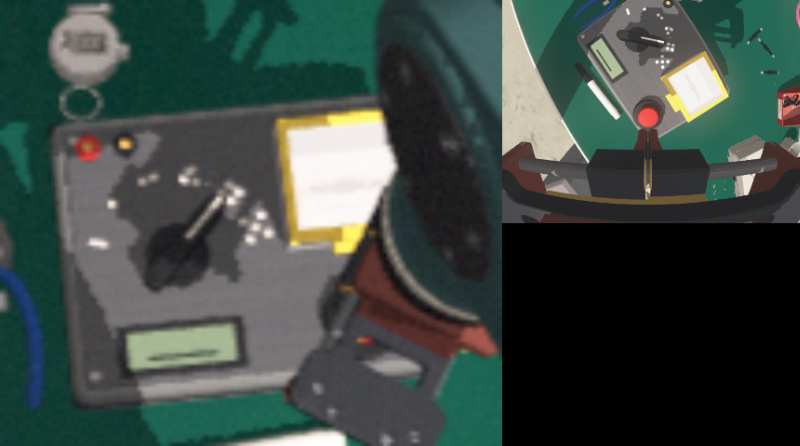

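servo_tool([
  [[0.12,0.08,2],[0,0,0],0],
  [[0,0,2],[0,0,0],0],
  [[0,0,1.5],[0,0,0],0],
  [[0,0,0.6],[0,0,0],0],
  [[0,0,0.3],[0,0,0],0],
  [[0,0,0.3],[0,0,0],0],
  [[0,0,0.2],[0,0,0],0],
  [[0,0,0],[0,0,0],0],
  [[0,0,0],[0,0,0],0],
])

```text
t: 19.35
tool_pos: [0.4561, 0.2534, 0.0914]
ee_rot: [2.665, 1.663, 0.002]
force: [0.2, 0.6, -0.2]
width: 0.007
```

```bash
python3 -c "
from h import *
goto([.4558,.2535,.1]);knob()"
```

```text
t19.35 tcp [0.4561 0.2534 0.0914] yaw 63.9 z [ 0.001  0.001 -1.   ] F [ 0.2  0.6 -0.2] w 0.01 q [0.37 0.4  1.82 0.   0.93 0.83]
shift cm [-0.   -0.03 -0.86]
knob 23 dir deg -46.4 q 2.119
```

servo_tool([
  [[0,0,0.2],[0,0,0],0],
  [[0,0,0.2],[0,0,0],0],
  [[0,0,0.2],[0,0,0],0],
  [[0,0,0],[0,0,0],0],
  [[0,0,0],[0,0,0],0],
])

```text
t: 19.82
tool_pos: [0.4561, 0.2534, 0.085]
ee_rot: [2.665, 1.663, 0.002]
force: [0.9, -0.1, 2.2]
width: 0.006
```

servo_tool([
  [[0,0,0.1],[0,0,0],0],
  [[0,0,0.1],[0,0,0],0],
  [[0,0,0],[0,0,0],0],
  [[0,0,0],[0,0,0],0],
])

```text
t: 20.15
tool_pos: [0.4561, 0.2533, 0.083]
ee_rot: [2.665, 1.663, 0.001]
force: [2.3, 1.0, 3.4]
width: 0.006
```

servo_tool([
  [[0,0,0.1],[0,0,0],0],
  [[0,0,0.1],[0,0,0],0],
  [[0,0,0],[0,0,0],0],
  [[0,0,0],[0,0,0],0],
])

```text
t: 20.48
tool_pos: [0.4561, 0.2534, 0.0814]
ee_rot: [2.665, 1.663, 0.002]
force: [1.3, 0.5, 8.6]
width: 0.003
```

servo_tool([
  [[0,0,0],[0,0,0],0],
  [[0,0,0],[0,0,0],0],
  [[0,0,0],[0,0,0],0],
])

```text
t: 20.73
tool_pos: [0.4561, 0.2534, 0.0814]
ee_rot: [2.665, 1.663, 0.002]
force: [0.9, -0.3, 8.7]
width: 0.011
```

```bash
python3 -c "
from h import *
st();knob();guard();st();print(r.sign_off())"
```

```text
t20.73 tcp [0.4561 0.2534 0.0814] yaw 63.9 z [ 0.001  0.001 -1.   ] F [ 0.9 -0.3  8.7] w 0.01 q [0.37 0.41 1.82 0.   0.9  0.83]
knob 23 dir deg -46.3 q 2.118
guard yellow x,y,z pct 136 [[-0.017, -0.096, 0.092], [0.006, -0.05, 0.094], [0.061, -0.023, 0.095]]
t20.83 tcp [0.4561 0.2534 0.0814] yaw 63.9 z [ 0.001  0.001 -1.   ] F [1.2 0.8 8.1] w 0.01 q [0.37 0.41 1.82 0.   0.9  0.83]
the job is handed in; nothing more can be done
None
```

I shut the guard, turned the knob from one dot to four dots, then pressed the red button and was still holding it down when I handed in at about 21 s.

**Last checks before handing in:**
- **Guard:** its yellow edge lies flat at 94 mm above the bench, so it is shut.
- **Knob:** it stands at about 2.12 rad; four dots is 2.094 rad.
- **Button:** the push was a steady 8 to 9 N, against 4 N for the spring alone, so it is at its stop.

**Not checked:** I did not measure the connector or the tools beside the tester. The arm made no contact with them that I noticed.

**What went wrong on the way:**
- **Finger length:** the wrist depth picture puts the tips of the closed fingers about 7 mm behind the TCP, not 17 mm ahead of it as described. My first pass at the knob therefore went over it without touching. I lowered the arm and repeated the pass, pushing on one face only.
- **Guard closing:** the guard was still at about 0.25 rad after the first push. It was shut after I went down over it again; given the short fingers, it probably sank shut by itself.

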